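# Clamp a catch tray under a tipping skip, dump a batch of tins, and draw the tray out

### The job

Loosen the clamp knob of the sliding catch tray, run the tray fully home under the lip of the tipping skip and clamp it tight there; only then put every round tin from the table into the skip. Once all are in it, tip the skip right over to its stop so that all of them drop into the tray, and ease it gently back until it is down at rest. Last, loosen the clamp again, draw the tray with the tins fully out to its other stop and clamp it tight there; leave the roll of stickers where it lies.

Things in the scene. Friction and masses are not known exactly. Their poses are not given: they have to be found in the camera images.
- feeder: fixture fixed to the table: steel base plate 190 mm (x) by 410 mm (y), skip at its right end, sliding catch tray on rails left of it. Origin on the table right below the skip's hinge; x away from the robot, y along the rails from skip to parked tray; turned by up to 0.1 rad. Base from y = -105 to +305 mm; two grey cheeks (outer faces x = -92 and +92 mm, under 130 mm high) hold the skip
- tray_slide (a joint): travel of the catch tray along the rails in m: 0 = pulled fully out against its outer stop, 0.11 = home against its stop under the skip's lip; it moves along the feeder's -y as the value grows. Clamp loose: slides with about 2 N; clamped: does not move. It starts out (0 to 0.04) and clamped
- tray_in (a point): middle of the catch tray's inner floor (moves with the tray; axes as the feeder's; 28 mm above the table). Open aluminium tray, inside 167 mm (x) by 142 mm (y), walls 4 mm thick, 47 mm above this floor (rim 75 mm above the table)
- clamp_knob (a joint): angle of the clamp knob in rad: 0 = fully loose, 1.4 = fully tight (both end stops). Clockwise from above tightens. The tray slides freely below about 0.6 and is gripped above about 1.0; tight means above 1.15, loose below 0.3. It turns with about 0.25 to 0.5 N m and stays where left. It starts tight
- knob_grip (a point): grip of the clamp knob, on its upright axis, 111 mm above the table; it rides on the tray's outer (left) end, 105 mm along the feeder's +y from tray_in. Black wing bar 64 mm long, 15 mm thick, 94 to 124 mm above the table; at joint value q the bar points at 0.7 - q rad from the feeder's x axis (counter-clockwise from above positive). The knob may be held to pull or push the tray
- skip (a joint): tip angle of the skip in rad: 0 = at rest, 1.35 = tipped right over at its stop, pouring into the tray. A sprung detent resists at about 0.1 to 0.35; up to about 1 rad its weight swings it back, beyond that it stays over. The handle takes 3 to 6 N. Let go part way it slams back: ease it and press it down past the detent to below 0.06
- skip_hinge (a point): middle of the skip's hinge axis, fixed, 115 mm above the feeder's origin; the axis is the feeder's x axis; tipping carries the top of the skip towards the feeder's +y
- skip_in (a point): middle of the skip's floor, turning with it. At rest 50 mm behind (-y) the hinge, 119 mm above the table, axes as the feeder's. Scoop 148 mm (x) by 114 mm inside (y from -54 to +60 mm of this point), open above and at the +y end; floor leans back 0.14 rad at rest; side walls 28, rear wall 46 mm high. Two tins stand side by side (x = -37, +37 mm, y = +8), a third on top of them
- skip_handle (a point): middle of the skip's handle, a black round bar 16 mm thick, 120 mm long along the feeder's x, on two arms behind the rear wall; turns with the skip. At rest 155 mm behind (-y) and 55 mm above the hinge (170 mm above the table), 45 mm clear of the rear wall; can be pinched from above and turns in the fingers' grip
- tin_a: round silver-white press-lid tin, 68 mm across (lid; body 65 mm) and 36 mm high, 0.06 kg, loose, upright on the table; origin at the centre of its underside, z up. Two or three of the three tins are present in a run, left and right of the feeder. A wooden edging 18 mm high guards the table's far edge behind them
- tin_b: round silver-white press-lid tin, 68 mm across (lid; body 65 mm) and 36 mm high, 0.06 kg, loose, upright on the table; origin at the centre of its underside, z up. Two or three of the three tins are present in a run, left and right of the feeder. A wooden edging 18 mm high guards the table's far edge behind them
- tin_c: round silver-white press-lid tin, 68 mm across (lid; body 65 mm) and 36 mm high, 0.06 kg, loose, upright on the table; origin at the centre of its underside, z up. Two or three of the three tins are present in a run, left and right of the feeder. A wooden edging 18 mm high guards the table's far edge behind them
- sticker_roll: bystander: roll of white stickers on a card core (hole in the middle), 66 mm across, 30 mm high, lying flat on the table among the tins, loose; origin under its centre

How it is judged:
By the outcome, as a careful person would: the job done as asked, in the order asked, and still so for the second after the job is handed in, with the robot touching nothing.
Of tin_a, tin_b, tin_c only 2 to 3 are there at a start; the rules pass over those that are not, and their reading is None.
At some moment in a run one of tin_a, tin_b, tin_c may be knocked a few centimetres aside while the robot is not near it.
It also fails if it takes over 192 s, if anything falls off the work surface, if the arm or the gripper's body presses on something with over 40 N, if the wrist force passes 120 N, or if a joint passes its speed limit or range.

### The arm

A 6-joint arm with a two-finger parallel gripper is mounted at the origin on the work surface; the furniture and walls round the work are solid. World frame = base frame: x ahead of the robot, y to its left, z up, the work surface at z = 0. Lengths are in m, angles in rad, forces in N, time in s.
With the tool pointing down it reaches from about 0.425 to 0.95 m from the base axis. Payload 3.5 kg.
Tool frame: the origin (TCP) lies on the centre line of the jaws, within the pads' length; the fingertips stand 8 mm ahead of it and the grasp point (between the pads) lies 11 mm behind it; z points along the fingers, y is the line along which they close (so a half turn about z gives the same grasp; the last joint's range is limited). The gripper opens to 85 mm and grips with 20 to 120 N. Pads are 22 mm wide; open, the fingers measure 114 mm over their backs; the gripper's body (76 mm by 85 mm) begins 54 mm behind the grasp point. The pads swing forward as they close: fully open they stand 13 mm farther back than shut.
Start: joints at [1.022, 0.286, 1.577, -0, 1.279, -0.15], TCP at [0.262, 0.622, 0.239] pointing down, gripper open.
Joint ranges: [-2.77, 2.77], [-0.9, 2.22], [0.21, 2.48], [-1.53, 4.67], [0.24, 2.81], [-2.84, 2.84]. Speed limits (rad/s): [2.79, 2.79, 3.14, 3.14, 3.14, 3.14].

### API

Orientations are given as a unit quaternion [x, y, z, w].
In Python, from plant import ctrl gives the robot as it stands. The module is installed in compiled form; this text tells all that it offers.
- The arm moves only by the tool send_rows, never from a script. Its argument "steps" is a list of rows, each a list of 5 numbers: the shift along the tool's x, y, z in m, then the turn about the tool's z in degrees, then the opening, from -1 (shut) to 1 (fully open). A call has 1 to 12 rows; each row is the pose to reach, as a shift and turn from the pose commanded when the call began, along the tool's axes at that moment; what a row does not reach only later rows make up. A row lasts 1/10 s, in which the tool goes at most 50 mm and 8.59 degrees, less where a joint would pass 70% of its speed; a pose out of reach is approached as far as the arm can. A call with a gripper value outside its range is refused whole. The fingers move at their own pace and stop on an object; "squeeze" is the grip in N (left out, the last holds). Time passes only in rows, so rows that repeat a pose let the fingers close. It gives the time, the measured TCP pose, the force, the opening and the grip force at its end, in the units of the state.
- ctrl.get_state(): the state, without advancing time (a new reading comes with each control period).
- ctrl.read_camera(name): name is "scene" or "top"; returns the picture (400x640x3 uint8, red, green, blue); there is no depth.
- ctrl.calibration(name): a dict with "intrinsics" (3x3 intrinsics, pixels), "extrinsics" (4x4, takes a point from world to camera coordinates). Camera axes: x right, y up, looking along -z (the intrinsics and any distortion apply to the point x, -y, -z); pixel columns grow to the right and rows downward; lengths in m; the calibration is good to about 2 mm. A picture is of the moment at which its call begins. calibration takes no time and is no camera call.
- ctrl.sign_off(): hands the job in; it is judged then, once.
The state is a dict: "time": time; "qpos": joint angles; "dq": joint speeds; "joint_efforts": joint torques, N m; "eef_pos": TCP position; "tcp_rot": TCP orientation; "contact_force": force on the tool from outside, world axes, zero at the start; "wrist_torque": the same for the moment, N m; "opening": opening from 0.0 (shut) to 1.0 (fully open); "finger_force": force on a finger pad.
Only numpy, scipy, OpenCV 4.12 (cv2) and the standard library are available. Lean on these libraries where they do the work, as an engineer would, in place of code of your own. Each camera call takes 0.05 s, during which the arm holds its last target. There are 200 camera calls.

## Working session

There is one attempt and no reset: what is moved stays moved. The work goes in short steps, Python scripts to look and compute and a tool call to move; the robot and the scene stay as the last step left them, time stands still between calls to the robot, and variables do not carry over. Pictures are saved under pics/ and viewed, at most 14 in all, crops included, and the job is handed in when it is done.

Besides the shell and the picture viewer there is one more tool, called after ">>>" as name(argument=value, ...), one argument or row to a line, values as JSON. send_rows: Moves the arm, as the interface text tells. Its arguments: {"type":"object","properties":{"steps":{"type":"array","items":{"type":"array","items":{"type":"number"}}},"squeeze":{"type":"number"}},"required":["steps"]}

```bash
mkdir -p pics
cat > h.py <<'E'
import numpy as np, cv2
from plant import ctrl
def snap(n,f=None):
    im=ctrl.read_camera(n)[:,:,::-1].copy()
    if f: cv2.imwrite('pics/'+f,im)
    return im
def ray(n,u,v):
    c=ctrl.calibration(n);K=np.array(c['intrinsics']);E=np.array(c['extrinsics'])
    d=np.linalg.inv(K)@[u,v,1]; d=np.array([d[0],-d[1],-d[2]])
    R=E[:3,:3];o=-R.T@E[:3,3];return o,R.T@d
def at(n,u,v,z):
    o,d=ray(n,u,v);return o+d*(z-o[2])/d[2]
def proj(n,p):
    c=ctrl.calibration(n);K=np.array(c['intrinsics']);E=np.array(c['extrinsics'])
    q=E[:3,:3]@np.array(p)+E[:3,3];q=K@[q[0],-q[1],-q[2]];return q[:2]/q[2]
E
python3 - <<'E'
from h import *
for n in('scene','top'):
    snap(n,n+'0.png');c=ctrl.calibration(n);print(c['intrinsics'],ray(n,320,200))
    print([k for k in c])
print(ctrl.get_state())
E
```

```text
[[471.58000473   0.         317.15198379]
 [  0.         471.58000473 200.39287519]
 [  0.           0.           1.        ]] (array([-0.31085683, -0.58471828,  0.983962  ]), array([ 0.57806852,  0.45392988, -0.67810148]))
['intrinsics', 'extrinsics']
[[373.21942828   0.         322.72211564]
 [  0.         373.21942828 205.60749938]
 [  0.           0.           1.        ]] (array([2.58732729e-01, 6.57391136e-04, 1.30618774e+00]), array([ 0.1257582 , -0.00586647, -0.99218416]))
['intrinsics', 'extrinsics']
{'time': 0.1, 'qpos': array([ 1.02200722e+00,  2.87109461e-01,  1.57800594e+00,  9.54515604e-06,
        1.27859012e+00, -1.49992711e-01]), 'dq': array([-2.42419482e-05, -1.84432303e-03, -3.16517354e-03,  1.92099864e-04,
        1.00220638e-03, -8.15902907e-04]), 'joint_efforts': array([ 1.52685774e-03, -4.07295585e+01, -2.93699294e+01, -1.00184111e-04,
        3.35619654e-03,  1.46043442e-05]), 'eef_pos': array([0.26177786, 0.62156035, 0.23807723]), 'tcp_rot': array([ 1.98080729e-01,  9.80185140e-01, -9.91041271e-04, -3.65936996e-04]), 'contact_force': array([-0.1361416 ,  0.67418986, -0.17278675]), 'wrist_torque': array([-0.0152972 ,  0.00558536, -0.05663996]), 'finger_force': 0.0, 'opening': 0.9994954142529318}
```

View pics/top0.png

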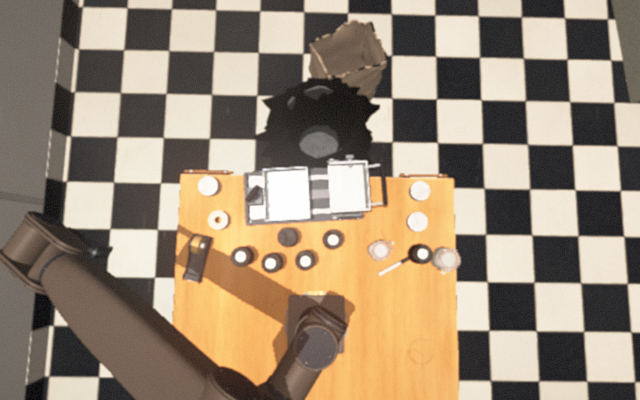

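View pics/scene0.png

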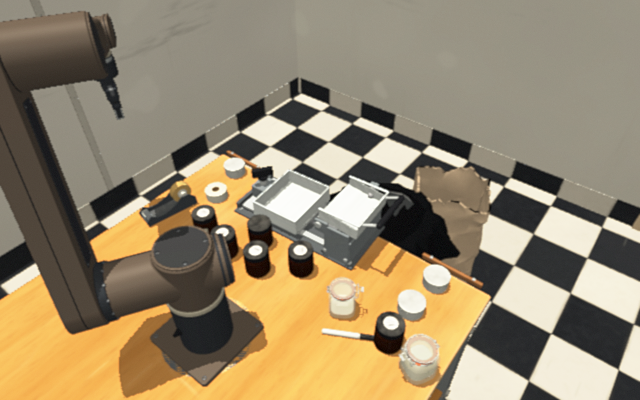

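Top view: tins at (208,186), (420,190) and (417,221); sticker roll at (218,219); feeder spans about (245–385, 160–222) with the knob near (255,195). Zoom in on the feeder for geometry.

Run:
```python
from h import *
t=cv2.imread('pics/top0.png');s=cv2.imread('pics/scene0.png')
cv2.imwrite('pics/c1.png',cv2.resize(t[150:235,235:395],(800,425),interpolation=cv2.INTER_CUBIC))
cv2.imwrite('pics/c2.png',cv2.resize(s[150:270,230:420],(792,500),interpolation=cv2.INTER_CUBIC))
for n,u,v in[('tin',208,186),('tin',420,190),('tin',417,221)]:print(at('top',u,v,.036))
print(at('top',218,219,.03))
```

```text
[0.46167461 0.37787556 0.036     ]
[ 0.46032362 -0.35172104  0.036     ]
[ 0.35286036 -0.33989565  0.036     ]
[0.34931725 0.34014083 0.03      ]
```

View pics/c1.png

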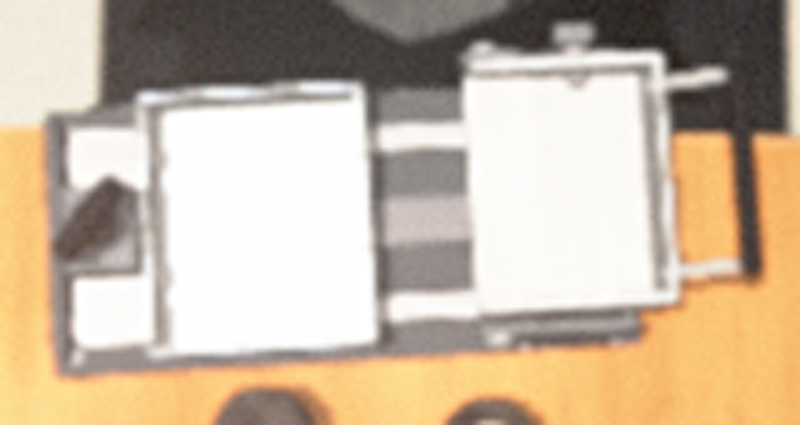

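View pics/c2.png

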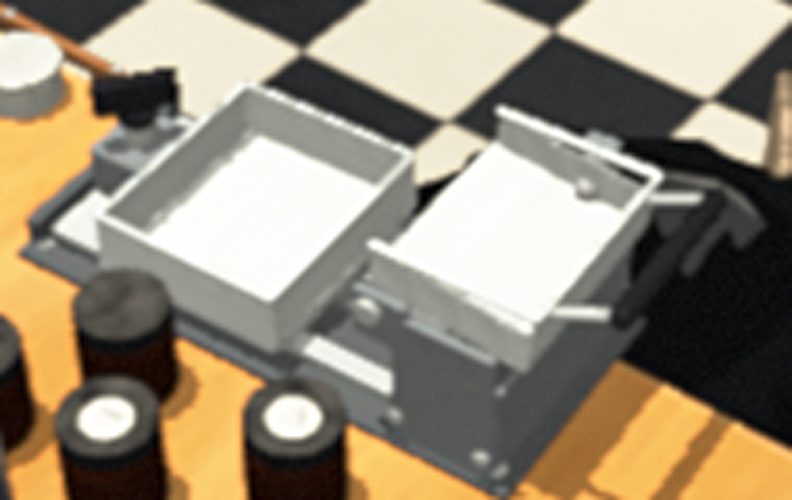

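The crops show the tray rim corners at about (138,90), (363,83), (380,345), (152,357) in crop 1. The knob bar centre is near (97,218) and the handle bar runs from (735,100) to (755,275). In crop 2 the knob bar is at (135,92).

Run:
```python
from h import *
f=lambda x,y,z:at('top',235+x/5-.4,150+y/5-.4,z)
R=[f(*p,.075) for p in[(138,90),(363,83),(380,345),(152,357)]]
print(np.round(R,4)); c=np.mean(R,0)
yx=(R[0]-R[1]+R[3]-R[2])[:2];xx=(R[0]-R[3]+R[1]-R[2])[:2]
a1=np.arctan2(-yx[0],yx[1]);a2=np.arctan2(xx[1],xx[0]);print('c',c,a1,a2,np.linalg.norm(yx)/2,np.linalg.norm(xx)/2)
B=[f(62,375,.008),f(47,115,.008)];print('base',B)
H=[f(735,100,.178),f(755,275,.178)];print('handle',H)
K=f(97,218,.124);print('knob',K)
# knob two view
g=lambda x,y:(230+x*190/792-.4,150+y*120/500-.4)
def tri(p,q):
    o1,d1=ray('top',*p);o2,d2=ray('scene',*q)
    s=np.linalg.lstsq(np.c_[d1,-d2],o2-o1,rcond=None)[0];return o1+d1*s[0],o2+d2*s[1]
print(tri((235+97/5-.4,150+218/5-.4),g(135,85)))
print('skip bits',f(470,60,.145))
def contr(n,im,mask):pass
# tins: near-white blobs on scene
for n,fn in(('top','top0.png'),('scene','scene0.png')):
    im=cv2.imread('pics/'+fn);hsv=cv2.cvtColor(im,cv2.COLOR_BGR2HSV)
    m=((hsv[...,1]<60)&(hsv[...,2]>150)).astype(np.uint8)
    k,l,st,ce=cv2.connectedComponentsWithStats(m)
    for i in range(1,k):
        if 60<st[i,4]<900:
            p=at(n,*ce[i],.036)
            if .25<p[0]<.6 and abs(p[1])<.5:print(n,st[i],ce[i].round(1),p.round(4))
```

```text
[[0.5209 0.1887 0.075 ]
 [0.5284 0.0381 0.075 ]
 [0.3523 0.0235 0.075 ]
 [0.342  0.1736 0.075 ]]
c [0.43590202 0.10595931 0.075     ] 0.05926055450859175 0.08353688969623783 0.1505805022805777 0.1781313813365941
base [array([0.33301628, 0.24490363, 0.008     ]), array([0.51609068, 0.26226494, 0.008     ])]
handle [array([ 0.49934005, -0.19439024,  0.178     ]), array([ 0.39093721, -0.2063301 ,  0.178     ])]
knob [0.42691178 0.20454519 0.124     ]
(array([0.42768563, 0.20548335, 0.11856034]), array([0.42553814, 0.20753159, 0.11860809]))
skip bits [ 0.52916898 -0.03157588  0.145     ]
top [198 176  21  20 327] [207.8 185.5] [0.4634 0.3786 0.036 ]
top [410 181  20  20 315] [419.5 190.5] [ 0.4587 -0.3501  0.036 ]
top [208 210  21  20 269] [218.  219.6] [0.3468 0.3386 0.036 ]
top [407 212  21  20 317] [417.  221.3] [ 0.3517 -0.3399  0.036 ]
top [327 234  12  12 116] [332.6 239.5] [ 0.2854 -0.0518  0.036 ]
top [369 242  19  18 247] [378.2 250.3] [ 0.2513 -0.2068  0.036 ]
scene [178 131  62  46 488] [204.6 157.9] [0.4269 0.4767 0.036 ]
scene [224 157  27  15 247] [234.3 164.3] [0.4628 0.3746 0.036 ]
scene [205 182  21  16 232] [215.2 189.6] [0.3394 0.3317 0.036 ]
scene [315 213  12  12  69] [320.6 219.7] [ 0.4332 -0.0022  0.036 ]
scene [302 231  22  14 132] [313.2 236.8] [ 0.3689 -0.0265  0.036 ]
scene [293 245  14  11 119] [299.7 249.7] [ 0.3102 -0.0272  0.036 ]
scene [423 264  28  23 488] [436.6 275.1] [ 0.4562 -0.3545  0.036 ]
scene [331 281  24  34 590] [342.  298.8] [ 0.252  -0.2084  0.036 ]
scene [398 290  28  24 542] [411.4 301.3] [ 0.348  -0.3443  0.036 ]
scene [383 316  16  14 179] [390.4 322.5] [ 0.267  -0.3353  0.036 ]
```

```bash
cat >> h.py <<'E'
from scipy.spatial.transform import Rotation as Ro
def go(*T):
    """T: (x,y,z,psi) targets -> shifts in the present tool axes"""
    s=ctrl.get_state();R=Ro.from_quat(s['tcp_rot']).as_matrix();p=s['eef_pos']
    psi=np.arctan2(R[1,1],R[0,1])
    print('t %.1f p %s psi %.3f q6 %.2f f %s open %.3f ff %.1f'%(s['time'],p.round(4),psi,s['qpos'][5],s['contact_force'].round(1),s['opening'],s['finger_force']))
    for t in T:
        d=R.T@(np.array(t[:3])-p);print((d*1000).round(1),'mm turn %.1f'%np.degrees((psi-t[3]+np.pi)%(2*np.pi)-np.pi))
E
python3 - <<'E'
from h import *
go((.427,.205,.17,.94),(.427,.205,.101,.94))
E
```

```text
t 0.1 p [0.2618 0.6216 0.2381] psi 1.172 q6 -0.15 f [-0.1  0.7 -0.2] open 0.999 ff 0.0
[-314.  -319.6   68.6] mm turn 13.3
[-314.1 -319.4  137.6] mm turn 13.3
```

>>> send_rows(
  steps=[
    [-0.035, -0.035, 0.008, 3, 0],
    [-0.07, -0.07, 0.015, 5, 0],
    [-0.105, -0.107, 0.023, 7, 0],
    [-0.14, -0.142, 0.03, 9, 0],
    [-0.175, -0.178, 0.038, 11, 0],
    [-0.21, -0.214, 0.046, 13.3, 0],
    [-0.245, -0.249, 0.053, 13.3, 0],
    [-0.28, -0.285, 0.061, 13.3, 0],
    [-0.314, -0.3196, 0.0686, 13.3, 0],
    [-0.314, -0.3196, 0.0686, 13.3, 0],
    [-0.314, -0.3196, 0.0686, 13.3, 0],
    [-0.314, -0.3196, 0.0686, 13.3, 0],
  ],
  squeeze=60,
)

```text
time: 1.3
eef_pos: [0.427, 0.2062, 0.1707]
tcp_rot: [0.31, 0.951, 0.0, -0.0]
contact_force: [0.1, 0.8, 0.5]
opening: 0.504
finger_force: 0.0
```

Run:
```python
from h import *
go((.427,.205,.101,.94))
t=snap('top');s=snap('scene')
a=cv2.resize(t[150:235,225:385],(800,425),interpolation=cv2.INTER_CUBIC)
b=cv2.resize(s[120:220,220:380],(800,500),interpolation=cv2.INTER_CUBIC)
cv2.imwrite('pics/k1.png',cv2.resize(np.vstack([a,b]),(518,600)))
```

```text
t 1.3 p [0.427  0.2062 0.1707] psi 0.940 q6 -0.71 f [0.1 0.8 0.5] open 0.504 ff 0.0
[-0.7 -1.  69.7] mm turn 0.0
```

View pics/k1.png

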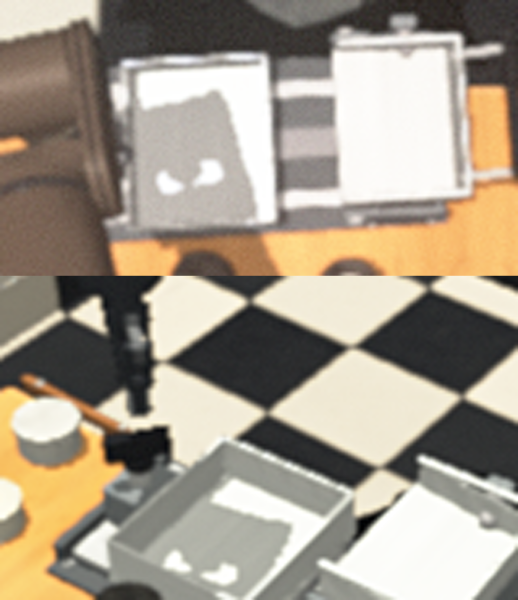

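The gripper sits over the knob in the scene view (fingers ~(138,400), bar ~(137,440)). Go down and grip.

>>> send_rows(
  steps=[
    [0, 0, 0.035, 0, 0],
    [-0.001, -0.001, 0.06, 0, 0],
    [-0.001, -0.001, 0.069, 0, 0],
    [-0.001, -0.001, 0.069, 0, 0],
    [-0.001, -0.001, 0.069, 0, -1],
    [-0.001, -0.001, 0.069, 0, -1],
    [-0.001, -0.001, 0.069, 0, -1],
    [-0.001, -0.001, 0.069, 0, -1],
    [-0.001, -0.001, 0.069, 0, -1],
    [-0.001, -0.001, 0.069, 0, -1],
  ],
  squeeze=60,
)

```text
time: 2.4
eef_pos: [0.4316, 0.2087, 0.1048]
tcp_rot: [0.31, 0.951, 0.007, 0.004]
contact_force: [8.5, 14.3, -1.5]
opening: 0.168
finger_force: 60.5
```

>>> send_rows(
  steps=[
    [0, 0.003, 0, 0, -1],
    [0, 0.007, 0, 0, -1],
    [0, 0.007, 0, -8, -1],
    [0, 0.007, 0, -16, -1],
    [0, 0.007, 0, -24, -1],
    [0, 0.007, 0, -32, -1],
    [0, 0.007, 0, -40, -1],
    [0, 0.007, 0, -40, -1],
  ],
)

```text
time: 3.2
eef_pos: [0.4327, 0.2113, 0.1044]
tcp_rot: [-0.036, 0.999, 0.001, 0.001]
contact_force: [-3.2, 1.0, 8.4]
opening: 0.163
finger_force: 62.1
```

>>> send_rows(
  steps=[
    [0, 0, 0, -8, -1],
    [0, 0, 0, -16, -1],
    [0, 0, 0, -24, -1],
    [0, 0, 0, -32, -1],
    [0, 0, 0, -36, -1],
    [0, 0, 0, -36, -1],
  ],
)

```text
time: 3.8
eef_pos: [0.4319, 0.2114, 0.1044]
tcp_rot: [-0.342, 0.94, 0.001, 0.0]
contact_force: [-6.4, 1.4, 11.1]
opening: 0.161
finger_force: 62.3
```

Run:
```python
from h import *
go((.427,.205,.101,.94));print(ctrl.get_state()['wrist_torque'])
```

```text
t 3.8 p [0.4319 0.2114 0.1044] psi 2.269 q6 -2.03 f [-6.4  1.4 11.1] open 0.161 ff 62.3
[ 7.9 -1.8  3.4] mm turn 76.1
[0.13251544 0.78589466 0.1400961 ]
```

>>> send_rows(
  steps=[
    [0.003, -0.004, -0.003, 0, -1],
    [0.0088, -0.0122, -0.003, 0, -1],
    [0.0146, -0.0203, -0.003, 0, -1],
    [0.0204, -0.0284, -0.003, 0, -1],
    [0.0263, -0.0365, -0.003, 0, -1],
    [0.0321, -0.0447, -0.003, 0, -1],
    [0.038, -0.0528, -0.003, 0, -1],
    [0.0409, -0.0568, -0.003, 0, -1],
    [0.0409, -0.0568, -0.003, 0, -1],
  ],
)

```text
time: 4.7
eef_pos: [0.437, 0.1387, 0.1045]
tcp_rot: [-0.34, 0.94, -0.001, -0.0]
contact_force: [5.3, -0.6, -8.6]
opening: 0.164
finger_force: 60.2
```

Run:
```python
from h import *
go((.427,.205,.101,.94));print(ctrl.get_state()['wrist_torque'])
```

```text
t 4.7 p [0.437  0.1387 0.1045] psi 2.266 q6 -2.18 f [ 5.3 -0.6 -8.6] open 0.164 ff 60.2
[-34.8  57.4   3.4] mm turn 75.9
[-0.08618204 -0.96569099  0.22683104]
```

>>> send_rows(
  steps=[
    [0.003, -0.004, 0.0015, 0, -1],
    [0.0074, -0.0107, 0.0015, 0, -1],
    [0.0114, -0.0164, 0.0015, 0, -1],
    [0.0142, -0.0206, 0.0015, 0, -1],
    [0.0142, -0.0206, 0.0015, 0, -1],
  ],
)

```text
time: 5.2
eef_pos: [0.4381, 0.1255, 0.1045]
tcp_rot: [-0.335, 0.942, 0.014, 0.004]
contact_force: [-1.2, 46.8, 2.0]
opening: 0.165
finger_force: 62.4
```

>>> send_rows(
  steps=[
    [0.0028, -0.0041, 0, 0, -1],
    [0.0057, -0.0082, 0, 0, -1],
    [0.0057, -0.0082, 0, 0, -1],
  ],
)

```text
time: 5.5
eef_pos: [0.4381, 0.1248, 0.1046]
tcp_rot: [-0.332, 0.943, 0.024, 0.008]
contact_force: [-0.2, 82.4, 1.1]
opening: 0.164
finger_force: 65.9
```

>>> send_rows(
  steps=[
    [-0.005, 0.008, 0, 0, -1],
    [-0.0108, 0.0156, 0, 0, -1],
    [-0.0108, 0.0156, 0, 8, -1],
    [-0.0108, 0.0156, 0, 16, -1],
    [-0.0108, 0.0156, 0, 24, -1],
    [-0.0108, 0.0156, 0, 32, -1],
    [-0.0108, 0.0156, 0, 40, -1],
    [-0.0108, 0.0156, 0, 40, -1],
  ],
)

```text
time: 6.3
eef_pos: [0.439, 0.1236, 0.1044]
tcp_rot: [0.002, 1.0, -0.0, 0.001]
contact_force: [1.6, -0.1, 3.9]
opening: 0.159
finger_force: 63.7
```

>>> send_rows(
  steps=[
    [0, 0, 0, 8, -1],
    [0, 0, 0, 16, -1],
    [0, 0, 0, 24, -1],
    [0, 0, 0, 32, -1],
    [0, 0, 0, 38, -1],
    [0, 0, 0, 38, -1],
  ],
)

```text
time: 6.9
eef_pos: [0.4382, 0.1213, 0.1047]
tcp_rot: [0.323, 0.946, -0.004, 0.0]
contact_force: [-3.9, -10.0, 8.7]
opening: 0.163
finger_force: 68.2
```

Run:
```python
from h import *
go((.427,.205,.101,.94));print(ctrl.get_state()['wrist_torque'])
```

```text
t 6.9 p [0.4382 0.1213 0.1047] psi 0.912 q6 -0.86 f [ -3.9 -10.    8.7] open 0.163 ff 68.2
[60.1 59.4  3.1] mm turn -1.6
[-1.32836629  0.34387031  0.69916911]
```

>>> send_rows(
  steps=[
    [0, 0, 0, 4, -1],
    [0, 0, 0, 4, -1],
    [0, 0, 0, 4, 0],
    [0, 0, 0, 4, 0],
    [0, 0, 0, 4, 0],
    [0, 0, 0, 4, 0],
    [0, 0, -0.04, 4, 0],
    [0, 0, -0.09, 4, 0],
    [0, 0, -0.14, 4, 0],
    [0, 0, -0.16, 4, 0],
    [0, 0, -0.16, 4, 0],
  ],
)

```text
time: 8.0
eef_pos: [0.4401, 0.1243, 0.2676]
tcp_rot: [0.359, 0.933, 0.002, 0.004]
contact_force: [0.8, 0.0, 0.4]
opening: 0.5
finger_force: 0.0
```

Run:
```python
from h import *
go((.459,-.350,.26,1.571),(.459,-.350,.1,1.571))
```

```text
t 8.0 p [0.4401 0.1243 0.2676] psi 0.836 q6 -0.78 f [0.8 0.  0.4] open 0.500 ff 0.0
[-332.1 -339.2    7.5] mm turn -42.1
[-331.1 -340.2  167.5] mm turn -42.1
```

>>> send_rows(
  steps=[
    [-0.033, -0.034, 0, -4, 1],
    [-0.066, -0.068, 0, -8, 1],
    [-0.1, -0.102, 0, -13, 1],
    [-0.133, -0.136, 0, -18, 1],
    [-0.166, -0.17, 0, -23, 1],
    [-0.199, -0.203, 0, -28, 1],
    [-0.232, -0.237, 0, -33, 1],
    [-0.266, -0.271, 0, -38, 1],
    [-0.3, -0.305, 0, -42, 1],
    [-0.332, -0.339, 0.007, -42, 1],
    [-0.332, -0.339, 0.007, -42, 1],
    [-0.332, -0.339, 0.007, -42, 1],
  ],
)

```text
time: 9.2
eef_pos: [0.4557, -0.35, 0.2529]
tcp_rot: [0.002, 1.0, 0.002, -0.002]
contact_force: [0.2, -0.1, 0.4]
opening: 1.003
finger_force: 0.0
```

Run:
```python
from h import *
t=snap('top','top1.png');s=snap('scene','scene1.png')
cv2.imwrite('pics/c3.png',cv2.resize(t[150:240,170:450],(800,257),interpolation=cv2.INTER_CUBIC))
a=cv2.resize(t[150:235,235:395],(800,425),interpolation=cv2.INTER_CUBIC)
b=cv2.resize(s[150:270,230:470],(800,400),interpolation=cv2.INTER_CUBIC)
cv2.imwrite('pics/k2.png',cv2.resize(np.vstack([a,b]),(582,600)))
for n,im in(('top',t),('scene',s)):
    hsv=cv2.cvtColor(im,cv2.COLOR_BGR2HSV)
    m=((hsv[...,1]<60)&(hsv[...,2]>150)).astype(np.uint8)
    k,l,st,ce=cv2.connectedComponentsWithStats(m)
    for i in range(1,k):
        if 100<st[i,4]<900:
            p=at(n,*ce[i],.036)
            if .3<p[0]<.6 and abs(p[1])<.5:print(n,st[i],ce[i].round(1),p.round(4))
go((.459,-.352,.1,1.571))
```

```text
top [198 176  21  20 325] [207.8 185.5] [0.4635 0.3788 0.036 ]
top [208 211  20  19 263] [217.9 219.7] [0.3466 0.3388 0.036 ]
scene [224 157  31  15 251] [234.6 164.3] [0.4632 0.3736 0.036 ]
scene [293 245  14  11 119] [299.7 249.7] [ 0.3102 -0.0272  0.036 ]
scene [424 265  26  21 414] [436.6 274.7] [ 0.4572 -0.3541  0.036 ]
scene [398 290  28  24 497] [412.  301.6] [ 0.3482 -0.3457  0.036 ]
t 9.3 p [ 0.4564 -0.3488  0.2546] psi 1.569 q6 -2.40 f [ 0.3  0.2 -0.2] open 1.000 ff 0.0
[ -2.8  -3.6 154.6] mm turn -0.1
```

View pics/k2.png

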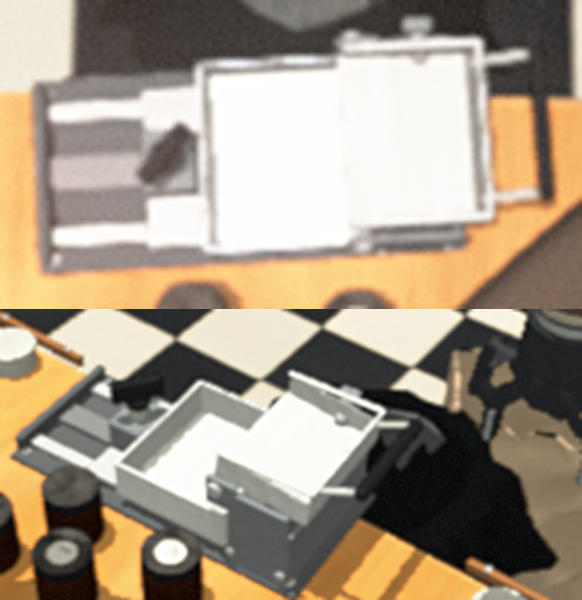

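Tray is home under the lip (no gap), the knob bar points at about -0.63 rad, i.e. tight. Now measure the skip and handle more carefully.

```bash
python3 - <<'E'
from h import *
f=lambda x,y,z:at('top',235+x/5-.4,150+y/5-.4,z)
print('knob home',f(227,209,.124))
P=[f(463,65,.152),f(660,52,.160),f(680,300,.160),f(478,315,.152)];print(np.round(P,4),np.mean(P,0))
# handle: dark on wood, rows -> centre column; fit in undistorted
t=cv2.imread('pics/top0.png').astype(float).sum(2)
for v in range(178,206,3):
    r=t[v,370:400];w=np.clip(250-r,0,None);print(v,(370+(w*np.arange(30)).sum()/w.sum()).round(2),r.min(),end=' | ')
print()
for u in(384,385,386):print(u,t[195:215,u].astype(int))
E
sed -n 1,1p h.py
```

```text
knob home [0.43412829 0.12190243 0.124     ]
[[ 0.5242 -0.027   0.152 ]
 [ 0.533  -0.1504  0.16  ]
 [ 0.3767 -0.1631  0.16  ]
 [ 0.3661 -0.0385  0.152 ]] [ 0.45001157 -0.09473136  0.156     ]
178 383.14 192.0 | 181 383.29 192.0 | 184 383.63 175.0 | 187 383.79 183.0 | 190 384.01 185.0 | 193 384.21 200.0 | 196 384.49 203.0 | 199 384.67 186.0 | 202 385.08 192.0 | 205 nan 289.0 | 
384 [197 203 188 183 195 203 207 204 233 250 307 370 482 548 562 560 564 563
 568 565]
385 [189 205 200 184 186 190 194 194 183 220 289 365 463 540 562 555 571 569
 565 566]
386 [258 271 251 239 238 229 215 192 215 255 323 412 491 546 561 564 557 562
 564 561]
import numpy as np, cv2<stdin>:8: RuntimeWarning: invalid value encountered in scalar divide
```

>>> send_rows(
  steps=[
    [-0.003, -0.003, 0.05, 0, 1],
    [-0.003, -0.003, 0.1, 0, 1],
    [-0.003, -0.003, 0.15, 0, 1],
    [-0.003, -0.003, 0.15, 0, 1],
    [-0.003, -0.003, 0.15, 0, 1],
  ],
)

```text
time: 9.8
eef_pos: [0.4599, -0.3518, 0.1064]
tcp_rot: [0.001, 1.0, 0.001, -0.0]
contact_force: [-0.1, 0.1, 0.0]
opening: 1.0
finger_force: 0.0
```

>>> send_rows(
  steps=[
    [0.002, 0, 0.05, 0, 1],
    [0.002, 0, 0.085, 0, 1],
    [0.002, 0, 0.093, 0, 1],
    [0.002, 0, 0.093, 0, 1],
    [0.002, 0, 0.093, 0, -1],
    [0.002, 0, 0.093, 0, -1],
    [0.002, 0, 0.093, 0, -1],
    [0.002, 0, 0.093, 0, -1],
    [0.002, 0, 0.093, 0, -1],
    [0.002, 0, 0.093, 0, -1],
  ],
  squeeze=35,
)

```text
time: 10.8
eef_pos: [0.46, -0.3553, 0.0173]
tcp_rot: [0.001, 1.0, -0.003, 0.002]
contact_force: [-0.6, 0.6, 5.8]
opening: 0.772
finger_force: 39.1
```

>>> send_rows(
  steps=[
    [0, 0, -0.03, 0, -1],
    [0, 0, -0.08, 0, -1],
    [0, 0, -0.13, 0, -1],
    [0, 0, -0.18, 0, -1],
    [0, 0, -0.22, 0, -1],
    [0, 0, -0.24, 0, -1],
    [0, 0, -0.24, 0, -1],
  ],
)

```text
time: 11.5
eef_pos: [0.4595, -0.3548, 0.2599]
tcp_rot: [0.001, 1.0, -0.004, 0.004]
contact_force: [0.2, -0.3, -0.7]
opening: 0.774
finger_force: 39.4
```

Run:
```python
from h import *
go((.485,-.086,.25,1.651),(.485,-.086,.141,1.651))
```

```text
t 11.5 p [ 0.4595 -0.3548  0.2599] psi 1.568 q6 -2.40 f [ 0.2 -0.3 -0.7] open 0.774 ff 39.4
[-24.8 268.9   7.8] mm turn -4.7
[-23.9 269.9 116.8] mm turn -4.7
```

>>> send_rows(
  steps=[
    [-0.004, 0.045, 0, -1, -1],
    [-0.008, 0.09, 0, -2, -1],
    [-0.012, 0.135, 0, -3, -1],
    [-0.016, 0.18, 0, -4, -1],
    [-0.02, 0.225, 0, -4.7, -1],
    [-0.0245, 0.269, 0.008, -4.7, -1],
    [-0.0245, 0.269, 0.008, -4.7, -1],
    [-0.0245, 0.269, 0.03, -4.7, -1],
    [-0.0245, 0.269, 0.06, -4.7, -1],
    [-0.0245, 0.269, 0.06, -4.7, -1],
  ],
)

```text
time: 12.5
eef_pos: [0.4796, -0.0834, 0.1879]
tcp_rot: [-0.04, 0.999, 0.002, -0.005]
contact_force: [-0.0, -0.0, -1.0]
opening: 0.778
finger_force: 39.6
```

Run:
```python
from h import *
go((.485,-.086,.146,1.651))
s=snap('scene');cv2.imwrite('pics/p1.png',cv2.resize(s[120:270,270:470],(800,600),interpolation=cv2.INTER_CUBIC))
```

```text
t 12.5 p [ 0.4796 -0.0834  0.1879] psi 1.650 q6 -2.03 f [-0. -0. -1.] open 0.778 ff 39.6
[-5.6 -3.2 41.8] mm turn -0.1
```

View pics/p1.png

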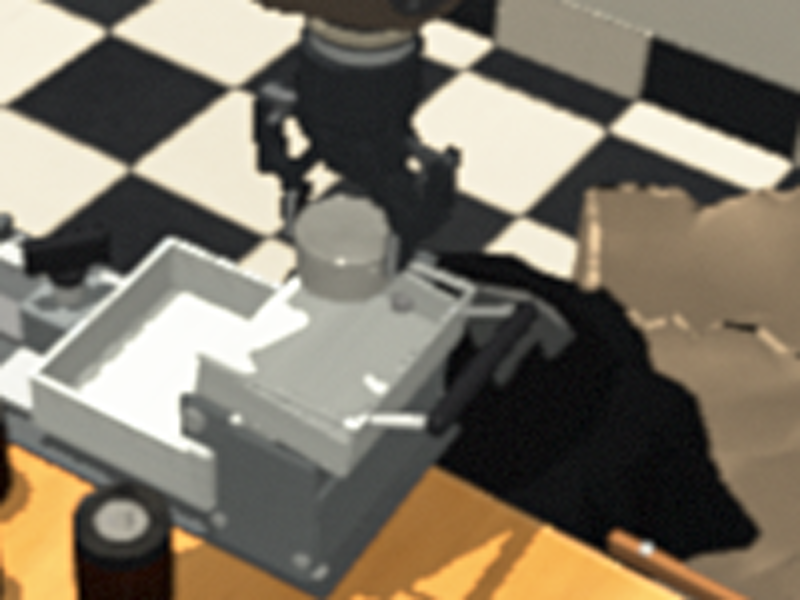

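The tin hovers over the far half of the skip, inside the walls. Lower it.

>>> send_rows(
  steps=[
    [-0.004, -0.003, 0.015, 0, -1],
    [-0.004, -0.003, 0.03, 0, -1],
    [-0.004, -0.003, 0.042, 0, -1],
    [-0.004, -0.003, 0.044, 0, -1],
    [-0.004, -0.003, 0.044, 0, -1],
  ],
)

```text
time: 13.05
eef_pos: [0.4873, -0.0871, 0.1495]
tcp_rot: [-0.04, 0.999, -0.0, -0.0]
contact_force: [-0.1, -0.9, -1.7]
opening: 0.775
finger_force: 39.6
```

>>> send_rows(
  steps=[
    [0.002, 0, 0.004, 0, -1],
    [0.002, 0, 0.006, 0, -1],
    [0.002, 0, 0.006, 0, -1],
    [0.002, 0, 0.006, 0, 0.85],
    [0.002, 0, 0.006, 0, 0.85],
    [0.002, 0, 0.006, 0, 0.85],
    [0.002, 0, -0.03, 0, 0.85],
    [0.002, 0, -0.08, 0, 0.85],
    [0.002, 0, -0.12, 0, 0.85],
    [0.002, 0, -0.12, 0, 1],
  ],
)

```text
time: 14.05
eef_pos: [0.4885, -0.0882, 0.2772]
tcp_rot: [-0.04, 0.999, -0.003, 0.007]
contact_force: [0.2, -0.4, -0.2]
opening: 0.999
finger_force: 0.0
```

Run:
```python
from h import *
go((.350,-.342,.26,1.571),(.350,-.342,.017,1.571))
```

```text
t 14.1 p [ 0.4885 -0.0882  0.2772] psi 1.650 q6 -2.03 f [ 0.2 -0.4 -0.2] open 0.999 ff 0.0
[ 158.5 -241.9   16.7] mm turn 4.5
[ 161.6 -240.3  259.7] mm turn 4.5
```

>>> send_rows(
  steps=[
    [0.026, -0.04, 0, 1, 1],
    [0.052, -0.08, 0, 2, 1],
    [0.079, -0.12, 0, 3, 1],
    [0.105, -0.16, 0, 4.5, 1],
    [0.132, -0.2, 0.01, 4.5, 1],
    [0.16, -0.242, 0.05, 4.5, 1],
    [0.16, -0.242, 0.1, 4.5, 1],
    [0.16, -0.242, 0.13, 4.5, 1],
    [0.16, -0.242, 0.13, 4.5, 1],
    [0.16, -0.242, 0.13, 4.5, 1],
  ],
)

```text
time: 15.05
eef_pos: [0.3448, -0.3406, 0.1391]
tcp_rot: [-0.0, 1.0, 0.001, -0.0]
contact_force: [0.9, -0.8, 1.2]
opening: 1.001
finger_force: 0.0
```

```bash
cat >> h.py <<'E'
def tins(n,z=.036):
    im=snap(n);hsv=cv2.cvtColor(im,cv2.COLOR_BGR2HSV)
    m=((hsv[...,1]<60)&(hsv[...,2]>150)).astype(np.uint8)
    k,l,st,ce=cv2.connectedComponentsWithStats(m)
    for i in range(1,k):
        if 100<st[i,4]<900:
            p=at(n,*ce[i],z)
            if .3<p[0]<.6 and abs(p[1])<.5:print(n,st[i],p.round(4))
    return im
E
python3 - <<'E'
from h import *
s=tins('scene');tins('top')
go((.350,-.342,.017,1.571))
cv2.imwrite('pics/p2.png',cv2.resize(s[120:320,270:470],(600,600),interpolation=cv2.INTER_CUBIC))
E
```

```text
scene [233 157  18  14 125] [0.475  0.3649 0.036 ]
scene [293 245  14  11 119] [ 0.3102 -0.0272  0.036 ]
scene [398 290  28  23 456] [ 0.3479 -0.3454  0.036 ]
top [198 176  21  20 325] [0.4635 0.3788 0.036 ]
top [208 211  20  19 266] [0.3465 0.3389 0.036 ]
t 15.2 p [ 0.3462 -0.342   0.1419] psi 1.572 q6 -2.56 f [ 0.2 -0.8  0.1] open 0.999 ff 0.0
[ -3.5   0.5 124.9] mm turn 0.1
```

View pics/p2.png

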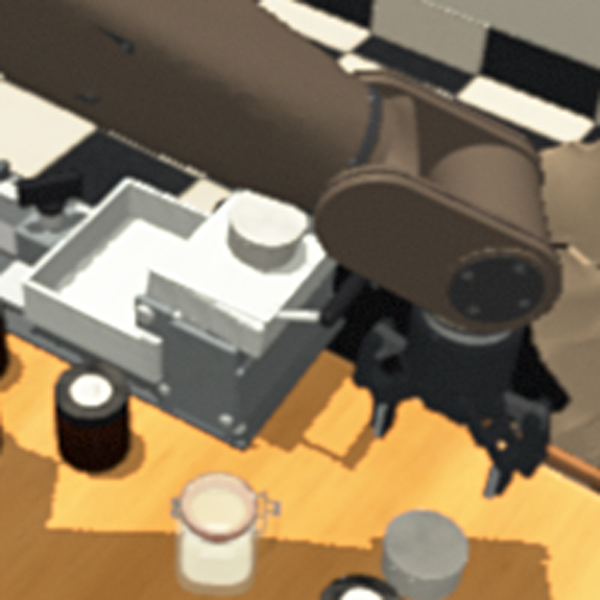

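First tin sits in the far half of the skip; the second tin is unmoved. Pick it.

>>> send_rows(
  steps=[
    [-0.003, -0.001, 0.05, 0, 1],
    [-0.003, -0.001, 0.1, 0, 1],
    [-0.003, -0.001, 0.122, 0, 1],
    [-0.003, -0.001, 0.122, 0, 1],
    [-0.003, -0.001, 0.122, 0, 1],
    [-0.003, -0.001, 0.122, 0, -1],
    [-0.003, -0.001, 0.122, 0, -1],
    [-0.003, -0.001, 0.122, 0, -1],
    [-0.003, -0.001, 0.122, 0, -1],
    [-0.003, -0.001, 0.122, 0, -1],
  ],
)

```text
time: 16.15
eef_pos: [0.3496, -0.3441, 0.0205]
tcp_rot: [-0.0, 1.0, -0.002, 0.002]
contact_force: [1.4, 2.0, 6.9]
opening: 0.777
finger_force: 38.1
```

>>> send_rows(
  steps=[
    [0, 0, -0.03, 0, -1],
    [0, 0, -0.08, 0, -1],
    [0, 0, -0.13, 0, -1],
    [0, 0, -0.18, 0, -1],
    [0, 0, -0.22, 0, -1],
    [0, 0, -0.24, 0, -1],
    [0, 0, -0.24, 0, -1],
  ],
)

```text
time: 16.85
eef_pos: [0.3492, -0.3437, 0.2633]
tcp_rot: [-0.001, 1.0, -0.005, 0.003]
contact_force: [0.6, -1.4, -1.1]
opening: 0.775
finger_force: 39.7
```

Run:
```python
from h import *
go((.415,-.092,.25,1.651),(.415,-.092,.148,1.651))
```

```text
t 16.9 p [ 0.3492 -0.3437  0.2633] psi 1.572 q6 -2.56 f [ 0.6 -1.4 -1.1] open 0.775 ff 39.7
[-65.9 251.8  11.2] mm turn -4.5
[-65.3 252.8 113.2] mm turn -4.5
```

>>> send_rows(
  steps=[
    [-0.011, 0.042, 0, -1, -1],
    [-0.022, 0.084, 0, -2, -1],
    [-0.033, 0.126, 0, -3, -1],
    [-0.044, 0.168, 0, -4, -1],
    [-0.055, 0.21, 0, -4.5, -1],
    [-0.0655, 0.2525, 0.01, -4.5, -1],
    [-0.0655, 0.2525, 0.01, -4.5, -1],
    [-0.0655, 0.2525, 0.03, -4.5, -1],
    [-0.0655, 0.2525, 0.06, -4.5, -1],
    [-0.0655, 0.2525, 0.07, -4.5, -1],
    [-0.0655, 0.2525, 0.07, -4.5, -1],
    [-0.0655, 0.2525, 0.07, -4.5, -1],
  ],
)

```text
time: 18.05
eef_pos: [0.4134, -0.0899, 0.1877]
tcp_rot: [-0.039, 0.999, -0.0, 0.0]
contact_force: [0.2, 0.5, 0.4]
opening: 0.773
finger_force: 39.7
```

Run:
```python
from h import *
go((.415,-.092,.148,1.651))
s=snap('scene');cv2.imwrite('pics/p3.png',cv2.resize(s[120:270,270:470],(800,600),interpolation=cv2.INTER_CUBIC))
```

```text
t 18.1 p [ 0.4134 -0.0899  0.1877] psi 1.649 q6 -2.10 f [0.2 0.5 0.4] open 0.773 ff 39.7
[-1.4 -2.2 39.7] mm turn -0.1
```

View pics/p3.png

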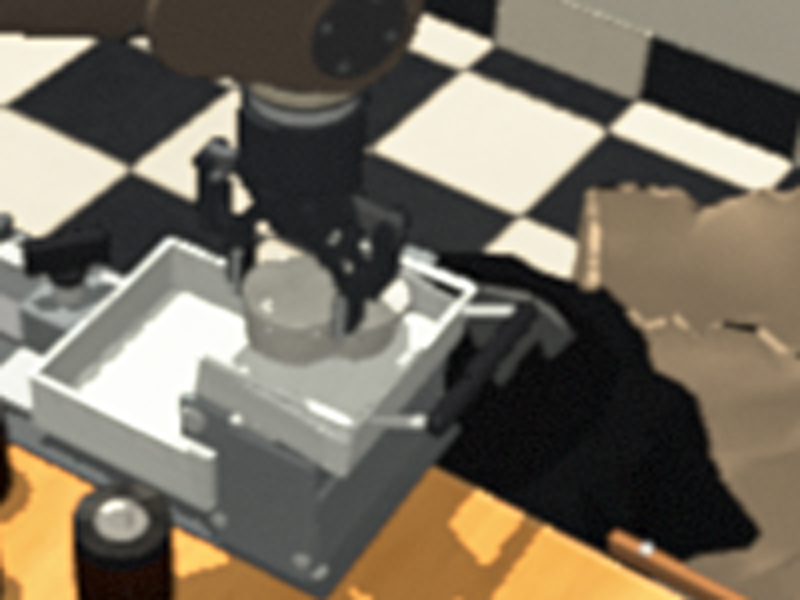

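The second tin hovers just left of the first, inside the near wall. Lower it.

>>> send_rows(
  steps=[
    [0.001, -0.001, 0.01, 0, -1],
    [0.001, -0.001, 0.02, 0, -1],
    [0.001, -0.001, 0.028, 0, -1],
    [0.001, -0.001, 0.028, 0, -1],
  ],
)

```text
time: 18.5
eef_pos: [0.4112, -0.0899, 0.1574]
tcp_rot: [-0.04, 0.999, 0.001, -0.002]
contact_force: [-0.8, 0.1, -0.8]
opening: 0.777
finger_force: 39.7
```

>>> send_rows(
  steps=[
    [0, 0, 0.005, 0, -1],
    [0, 0, 0.01, 0, -1],
    [0, 0, 0.013, 0, -1],
    [0, 0, 0.013, 0, -1],
  ],
)

```text
time: 18.9
eef_pos: [0.412, -0.0903, 0.1457]
tcp_rot: [-0.04, 0.999, 0.0, -0.0]
contact_force: [0.2, -0.4, -1.4]
opening: 0.776
finger_force: 39.7
```

Clean descent, with the tin's bottom at about 0.125. Release and retreat towards the left tin.

>>> send_rows(
  steps=[
    [0, 0, 0.002, 0, -1],
    [0, 0, 0.002, 0, 0.85],
    [0, 0, 0.002, 0, 0.85],
    [0, 0, 0.002, 0, 0.85],
    [0, 0, -0.03, 0, 0.85],
    [0, 0, -0.08, 0, 0.85],
    [0, 0, -0.13, 0, 1],
    [0, 0, -0.14, 0, 1],
  ],
)

```text
time: 19.7
eef_pos: [0.4149, -0.0916, 0.2938]
tcp_rot: [-0.04, 0.999, -0.003, 0.006]
contact_force: [1.6, 0.2, 0.1]
opening: 0.998
finger_force: 0.0
```

Run:
```python
from h import *
tins('scene');tins('top');go((.462,.376,.26,1.571))
```

```text
scene [178 131  62  46 490] [0.4274 0.4768 0.036 ]
scene [224 157  29  15 249] [0.463  0.3741 0.036 ]
scene [205 182  21  16 232] [0.3394 0.3317 0.036 ]
top [198 176  21  20 330] [0.4636 0.3786 0.036 ]
top [329 193  37  19 259] [ 0.4168 -0.1143  0.036 ]
top [208 211  20  19 266] [0.3466 0.3389 0.036 ]
t 19.8 p [ 0.4135 -0.091   0.2892] psi 1.650 q6 -2.11 f [ 0.4 -0.5  0.5] open 1.003 ff 0.0
[-85.3 461.8  28.2] mm turn 4.5
```

>>> send_rows(
  steps=[
    [-0.008, 0.046, 0, 0, 1],
    [-0.017, 0.092, 0, 1, 1],
    [-0.026, 0.138, 0, 2, 1],
    [-0.034, 0.185, 0, 3, 1],
    [-0.043, 0.231, 0, 4, 1],
    [-0.052, 0.277, 0, 4.5, 1],
    [-0.06, 0.323, 0.01, 4.5, 1],
    [-0.069, 0.37, 0.03, 4.5, 1],
    [-0.078, 0.416, 0.06, 4.5, 1],
    [-0.086, 0.462, 0.1, 4.5, 1],
    [-0.086, 0.462, 0.15, 4.5, 1],
    [-0.086, 0.462, 0.15, 4.5, 1],
  ],
)

```text
time: 21.0
eef_pos: [0.4562, 0.3757, 0.1272]
tcp_rot: [-0.002, 1.0, -0.004, -0.007]
contact_force: [-1.1, -0.6, -0.8]
opening: 1.0
finger_force: 0.0
```

Run:
```python
from h import *
tins('scene');t=snap('top','top2.png')
go((.463,.3765,.018,1.571))
```

```text
scene [178 134  57  43 468] [0.4202 0.4758 0.036 ]
scene [205 182  22  16 232] [0.3394 0.3316 0.036 ]
scene [293 245  14  11 119] [ 0.3102 -0.0272  0.036 ]
t 21.1 p [0.4583 0.3754 0.131 ] psi 1.572 q6 -1.06 f [-0.  -0.7  0.7] open 0.998 ff 0.0
[ -5.7   1.7 113. ] mm turn 0.1
```

>>> send_rows(
  steps=[
    [-0.002, 0.001, 0.05, 0, 1],
    [-0.002, 0.001, 0.09, 0, 1],
    [-0.002, 0.001, 0.112, 0, 1],
    [-0.002, 0.001, 0.112, 0, 1],
    [-0.002, 0.001, 0.112, 0, 1],
    [-0.002, 0.001, 0.112, 0, -1],
    [-0.002, 0.001, 0.112, 0, -1],
    [-0.002, 0.001, 0.112, 0, -1],
    [-0.002, 0.001, 0.112, 0, -1],
    [-0.002, 0.001, 0.112, 0, -1],
  ],
)

```text
time: 22.1
eef_pos: [0.4657, 0.3789, 0.0279]
tcp_rot: [-0.0, 1.0, 0.001, 0.003]
contact_force: [-0.0, -1.0, 7.7]
opening: 0.774
finger_force: 39.3
```

>>> send_rows(
  steps=[
    [0, 0, -0.03, 0, -1],
    [0, 0, -0.08, 0, -1],
    [0, 0, -0.13, 0, -1],
    [0, 0, -0.18, 0, -1],
    [0, 0, -0.22, 0, -1],
    [0, 0, -0.27, 0, -1],
    [0, 0, -0.27, 0, -1],
  ],
)

```text
time: 22.8
eef_pos: [0.4664, 0.3799, 0.3058]
tcp_rot: [-0.001, 1.0, 0.005, 0.008]
contact_force: [0.4, 0.6, -0.1]
opening: 0.772
finger_force: 39.5
```

Run:
```python
from h import *
go((.4505,-.092,.26,1.651),(.4505,-.092,.2,1.651))
t=snap('top','top3.png');s=snap('scene')
a=cv2.resize(t[150:235,290:410],(480,340),interpolation=cv2.INTER_CUBIC)
b=cv2.resize(s[160:260,290:431],(480,340),interpolation=cv2.INTER_CUBIC)
cv2.imwrite('pics/k4.png',np.hstack([a,b])[:,:960][:, ::1] if 0 else cv2.resize(np.hstack([a,b]),(800,283)))
```

```text
t 22.8 p [0.4664 0.3799 0.3058] psi 1.572 q6 -1.06 f [ 0.4  0.6 -0.1] open 0.772 ff 39.5
[  17.1 -472.2   41.1] mm turn -4.5
[  18.1 -472.8  101.1] mm turn -4.5
```

View pics/k4.png

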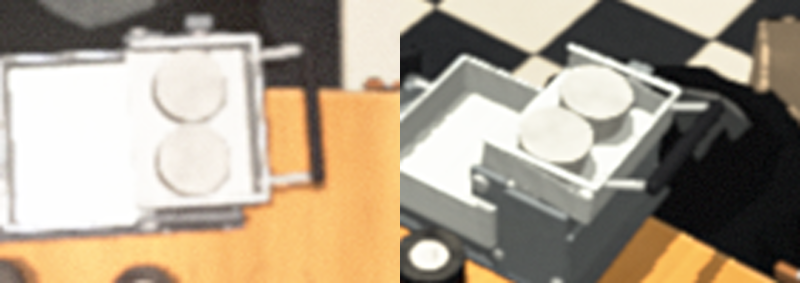

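Both tins sit flat side by side in the skip (k4 (190,85) and (193,160)). Bring the third on top.

Run:
```python
from h import *
print(at('top',290+191/3.333-.4,150+122/3.333-.4,.157), at('top',290+316/3.333-.4,150+120/3.333-.4,.17))
```

```text
[ 0.44916959 -0.08938529  0.157     ] [ 0.45089962 -0.20433937  0.17      ]
```

>>> send_rows(
  steps=[
    [0.002, -0.048, 0, -1, -1],
    [0.004, -0.096, 0, -1, -1],
    [0.006, -0.144, 0, -2, -1],
    [0.008, -0.192, 0, -2, -1],
    [0.009, -0.24, 0, -3, -1],
    [0.011, -0.287, 0, -4, -1],
    [0.013, -0.335, 0, -4.5, -1],
    [0.014, -0.383, 0, -4.5, -1],
    [0.016, -0.43, 0, -4.5, -1],
    [0.017, -0.472, 0.02, -4.5, -1],
    [0.018, -0.472, 0.06, -4.5, -1],
    [0.018, -0.472, 0.06, -4.5, -1],
  ],
)

```text
time: 24.1
eef_pos: [0.4412, -0.0933, 0.2267]
tcp_rot: [-0.038, 0.999, 0.004, -0.007]
contact_force: [-0.9, 0.7, -1.4]
opening: 0.771
finger_force: 39.6
```

Run:
```python
from h import *
go((.4505,-.092,.192,1.651))
```

```text
t 24.1 p [ 0.4412 -0.0933  0.2267] psi 1.647 q6 -2.08 f [-0.9  0.7 -1.4] open 0.771 ff 39.6
[-9.8  0.3 34.6] mm turn -0.2
```

>>> send_rows(
  steps=[
    [0, 0, 0, 0, -1],
    [0, 0, 0, 0, -1],
    [0, 0, 0, 0, -1],
  ],
)

```text
time: 24.4
eef_pos: [0.4468, -0.0936, 0.2363]
tcp_rot: [-0.041, 0.999, -0.001, 0.002]
contact_force: [0.1, -0.4, -0.3]
opening: 0.774
finger_force: 39.6
```

>>> send_rows(
  steps=[
    [-0.002, 0.002, 0.01, 0, -1],
    [-0.002, 0.002, 0.02, 0, -1],
    [-0.002, 0.002, 0.03, 0, -1],
    [-0.002, 0.002, 0.036, 0, -1],
    [-0.002, 0.002, 0.036, 0, -1],
    [-0.002, 0.002, 0.036, 0, -1],
  ],
)

```text
time: 25.0
eef_pos: [0.4475, -0.0919, 0.198]
tcp_rot: [-0.04, 0.999, 0.0, -0.0]
contact_force: [0.2, 0.0, 0.0]
opening: 0.771
finger_force: 39.6
```

>>> send_rows(
  steps=[
    [-0.001, 0, 0.003, 0, -1],
    [-0.001, 0, 0.006, 0, -1],
    [-0.001, 0, 0.006, 0, -1],
  ],
)

```text
time: 25.3
eef_pos: [0.4485, -0.0918, 0.1919]
tcp_rot: [-0.04, 0.999, 0.0, -0.0]
contact_force: [-0.5, 0.6, -0.6]
opening: 0.771
finger_force: 39.6
```

Run:
```python
from h import *
go((.4505,-.092,.192,1.651))
s=snap('scene');cv2.imwrite('pics/p5.png',cv2.resize(s[140:260,290:450],(640,480),interpolation=cv2.INTER_CUBIC))
```

```text
t 25.3 p [ 0.4485 -0.0918  0.1919] psi 1.650 q6 -2.07 f [-0.5  0.6 -0.6] open 0.771 ff 39.6
[-2.  -0.4 -0.1] mm turn -0.0
```

View pics/p5.png

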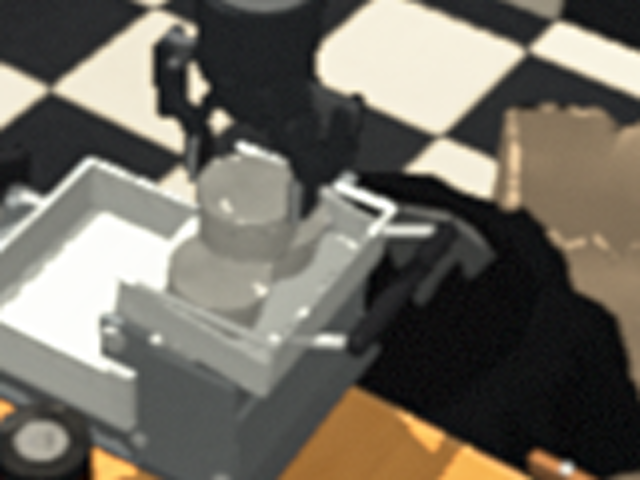

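The third tin hovers just above the two others. Lower until touch, then release.

>>> send_rows(
  steps=[
    [-0.001, 0, 0.003, 0, -1],
    [-0.001, 0, 0.005, 0, -1],
    [-0.001, 0, 0.005, 0, -1],
  ],
)

```text
time: 25.65
eef_pos: [0.4497, -0.0918, 0.1873]
tcp_rot: [-0.04, 0.999, -0.0, 0.0]
contact_force: [-0.5, 0.7, 0.6]
opening: 0.769
finger_force: 39.6
```

>>> send_rows(
  steps=[
    [0, 0, 0.003, 0, -1],
    [0, 0, 0.006, 0, -1],
    [0, 0, 0.006, 0, -1],
  ],
)

```text
time: 25.95
eef_pos: [0.4507, -0.092, 0.1864]
tcp_rot: [-0.04, 0.999, -0.0, 0.001]
contact_force: [-8.0, 3.2, 20.7]
opening: 0.771
finger_force: 41.4
```

>>> send_rows(
  steps=[
    [0, 0, -0.003, 0, -1],
    [0, 0, -0.004, 0, -1],
    [0, 0, -0.004, 0, 0.85],
    [0, 0, -0.004, 0, 0.85],
    [0, 0, -0.004, 0, 0.85],
    [0, 0, -0.02, 0, 0.85],
    [0, 0, -0.06, 0, 0.85],
    [0, 0, -0.1, 0, 0.85],
    [0, 0, -0.1, 0, 0.85],
  ],
)

```text
time: 26.85
eef_pos: [0.4522, -0.0929, 0.2874]
tcp_rot: [-0.04, 0.999, -0.003, 0.005]
contact_force: [0.4, -0.2, 1.1]
opening: 0.927
finger_force: 0.0
```

Run:
```python
from h import *
go((.4525,-.204,.24,1.651),(.4525,-.204,.163,1.651))
t=snap('top');s=snap('scene')
b=cv2.resize(s[140:260,290:450],(640,480),interpolation=cv2.INTER_CUBIC)
cv2.imwrite('pics/k5.png',b)
```

```text
t 26.9 p [ 0.4522 -0.0929  0.2874] psi 1.650 q6 -2.07 f [ 0.4 -0.2  1.1] open 0.927 ff 0.0
[   9.  -110.5   48. ] mm turn -0.0
[   9.8 -110.1  125. ] mm turn -0.0
```

View pics/k5.png

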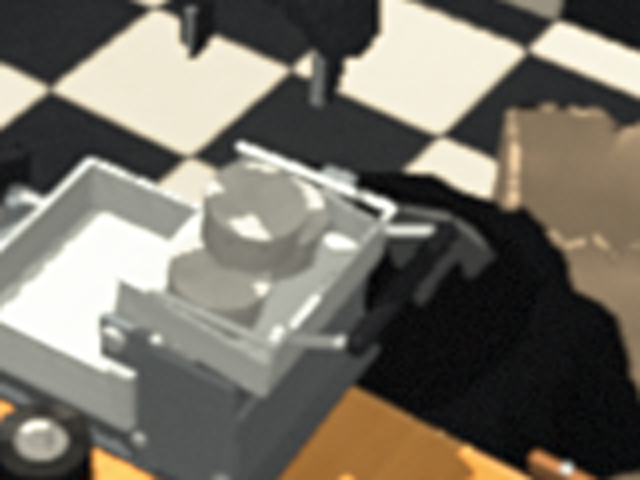

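All three tins are in, the third lying on the other two. Now grasp the handle.

>>> send_rows(
  steps=[
    [0.003, -0.04, 0, 0, 0],
    [0.006, -0.08, 0, 0, 0],
    [0.008, -0.11, 0, 0, 0],
    [0.008, -0.11, 0.03, 0, 0],
    [0.008, -0.11, 0.06, 0, 0],
    [0.008, -0.11, 0.08, 0, 0],
    [0.008, -0.11, 0.08, 0, 0],
    [0.008, -0.11, 0.08, 0, 0],
  ],
)

```text
time: 27.75
eef_pos: [0.4497, -0.2016, 0.1999]
tcp_rot: [-0.04, 0.999, 0.001, -0.001]
contact_force: [0.2, -0.6, 0.8]
opening: 0.501
finger_force: 0.0
```

Run:
```python
from h import *
go((.4525,-.2035,.159,1.651))
```

```text
t 27.8 p [ 0.4497 -0.2016  0.1999] psi 1.650 q6 -2.28 f [ 0.2 -0.6  0.8] open 0.501 ff 0.0
[-2.7 -2.2 40.9] mm turn -0.0
```

>>> send_rows(
  steps=[
    [-0.002, -0.002, 0.02, 0, 0],
    [-0.002, -0.002, 0.034, 0, 0],
    [-0.002, -0.002, 0.037, 0, 0],
    [-0.002, -0.002, 0.037, 0, 0],
    [-0.002, -0.002, 0.037, 0, -1],
    [-0.002, -0.002, 0.037, 0, -1],
    [-0.002, -0.002, 0.037, 0, -1],
    [-0.002, -0.002, 0.037, 0, -1],
  ],
  squeeze=35,
)

```text
time: 28.55
eef_pos: [0.4529, -0.2031, 0.1654]
tcp_rot: [-0.039, 0.999, 0.001, 0.0]
contact_force: [-0.9, 5.9, 6.2]
opening: 0.17
finger_force: 34.5
```

>>> send_rows(
  steps=[
    [0, 0.005, -0.013, 0, -1],
    [0, 0.012, -0.026, 0, -1],
    [0, 0.019, -0.038, 0, -1],
    [0, 0.028, -0.05, 0, -1],
    [0, 0.038, -0.06, 0, -1],
    [0, 0.048, -0.07, 0, -1],
    [0, 0.048, -0.07, 0, -1],
  ],
)

```text
time: 29.25
eef_pos: [0.4495, -0.1566, 0.2378]
tcp_rot: [-0.041, 0.999, -0.003, 0.002]
contact_force: [1.5, -4.9, 2.3]
opening: 0.169
finger_force: 35.2
```

>>> send_rows(
  steps=[
    [0, 0.0113, -0.009, 0, -1],
    [0, 0.0233, -0.0166, 0, -1],
    [0, 0.036, -0.0234, 0, -1],
    [0, 0.0492, -0.029, 0, -1],
    [0, 0.0628, -0.0334, 0, -1],
    [0, 0.0768, -0.0366, 0, -1],
    [0, 0.091, -0.0386, 0, -1],
    [0, 0.1054, -0.0394, 0, -1],
    [0, 0.1197, -0.0389, 0, -1],
    [0, 0.1255, -0.0383, 0, -1],
    [0, 0.13, -0.0377, 0, -1],
    [0, 0.13, -0.0377, 0, -1],
  ],
)

```text
time: 30.45
eef_pos: [0.44, -0.0286, 0.275]
tcp_rot: [-0.04, 0.999, -0.004, 0.003]
contact_force: [3.4, -7.8, 6.3]
opening: 0.171
finger_force: 38.7
```

Run:
```python
from h import *
go((.4525,-.2035,.159,1.651))
s=snap('scene');cv2.imwrite('pics/k6.png',cv2.resize(s[100:260,230:430],(750,600),interpolation=cv2.INTER_CUBIC))
```

```text
t 30.4 p [ 0.44   -0.0286  0.275 ] psi 1.651 q6 -1.94 f [ 3.4 -7.8  6.3] open 0.171 ff 38.7
[   2.2 -174.3  117.5] mm turn -0.0
```

View pics/k6.png

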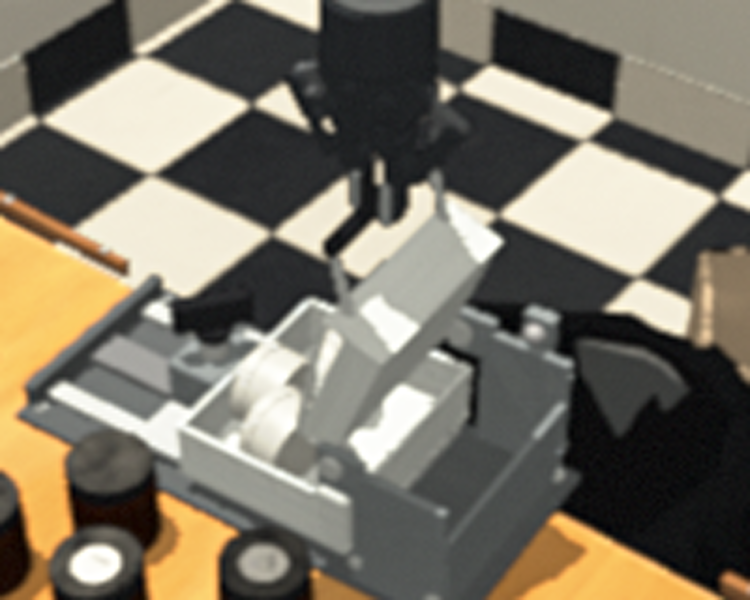

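Two tins seen leaning in the tray at (265,395); the third is hidden behind the tipped skip. Push onto the stop briefly, then ease back.

>>> send_rows(
  steps=[
    [0, 0.006, 0.001, 0, -1],
    [0, 0.006, 0.001, 0, -1],
    [0, 0.006, 0.001, 0, -1],
    [0, 0.006, 0.001, 0, -1],
    [0, 0.006, 0.001, 0, -1],
  ],
)

```text
time: 31.0
eef_pos: [0.44, -0.0283, 0.2749]
tcp_rot: [-0.039, 0.999, -0.011, 0.003]
contact_force: [3.4, -23.0, 7.4]
opening: 0.169
finger_force: 38.9
```

>>> send_rows(
  steps=[
    [0, -0.0103, -0.0002, 0, -1],
    [0, -0.0163, -0.0012, 0, -1],
    [0, -0.0306, -0.0017, 0, -1],
    [0, -0.045, -0.0009, 0, -1],
    [0, -0.0592, 0.0011, 0, -1],
    [0, -0.0732, 0.0043, 0, -1],
    [0, -0.0868, 0.0087, 0, -1],
    [0, -0.1, 0.0143, 0, -1],
    [0, -0.1127, 0.0211, 0, -1],
    [0, -0.1247, 0.0287, 0, -1],
    [0, -0.136, 0.0377, 0, -1],
    [0, -0.136, 0.0377, 0, -1],
  ],
)

```text
time: 32.2
eef_pos: [0.4485, -0.1574, 0.2316]
tcp_rot: [-0.039, 0.999, 0.0, -0.0]
contact_force: [3.9, 0.2, -0.4]
opening: 0.171
finger_force: 40.9
```

>>> send_rows(
  steps=[
    [0, -0.01, 0.01, 0, -1],
    [0, -0.02, 0.02, 0, -1],
    [0, -0.0245, 0.026, 0, -1],
    [0, -0.029, 0.032, 0, -1],
    [0, -0.033, 0.038, 0, -1],
    [0, -0.036, 0.044, 0, -1],
    [0, -0.04, 0.051, 0, -1],
    [0, -0.043, 0.058, 0, -1],
    [0, -0.046, 0.065, 0, -1],
    [0, -0.048, 0.07, 0, -1],
    [0, -0.048, 0.073, 0, -1],
    [0, -0.048, 0.073, 0, -1],
  ],
)

```text
time: 33.4
eef_pos: [0.452, -0.2031, 0.1641]
tcp_rot: [-0.04, 0.999, 0.002, -0.002]
contact_force: [-11.2, 8.1, 21.9]
opening: 0.171
finger_force: 42.4
```

>>> send_rows(
  steps=[
    [0, 0, 0.003, 0, -1],
    [0, 0, 0.003, 0, -1],
    [0, 0, 0.003, 0, -1],
  ],
)

```text
time: 33.7
eef_pos: [0.4524, -0.2032, 0.1634]
tcp_rot: [-0.041, 0.999, 0.001, -0.002]
contact_force: [-15.8, 12.1, 30.4]
opening: 0.169
finger_force: 43.8
```

>>> send_rows(
  steps=[
    [0, 0, -0.005, 0, -1],
    [0, 0, -0.005, 0, 0],
    [0, 0, -0.005, 0, 0],
    [0, 0, -0.005, 0, 0],
    [0, 0, -0.03, 0, 0],
    [0, 0, -0.08, 0, 0],
    [0, 0, -0.13, 0, 0],
    [0, 0, -0.14, 0, 0],
    [0, 0, -0.14, 0, 0],
  ],
)

```text
time: 34.6
eef_pos: [0.4536, -0.2049, 0.3]
tcp_rot: [-0.04, 0.999, -0.002, 0.002]
contact_force: [0.1, -0.9, -0.0]
opening: 0.498
finger_force: 0.0
```

Run:
```python
from h import *
go((.439,.1243,.2,.91),(.439,.1243,.104,.91))
t=snap('top');s=snap('scene')
a=cv2.resize(t[155:225,240:380],(800,400),interpolation=cv2.INTER_CUBIC)
b=cv2.resize(s[150:270,230:470],(800,400),interpolation=cv2.INTER_CUBIC)
cv2.imwrite('pics/k7.png',cv2.resize(np.vstack([a,b]),(600,600)))
cv2.imwrite('pics/rest_top.png',t)
```

```text
t 34.6 p [ 0.4536 -0.2049  0.3   ] psi 1.650 q6 -2.28 f [ 0.1 -0.9 -0. ] open 0.498 ff 0.0
[-11.1 329.8  98.6] mm turn 42.4
[-10.6 330.2 194.6] mm turn 42.4
```

View pics/k7.png

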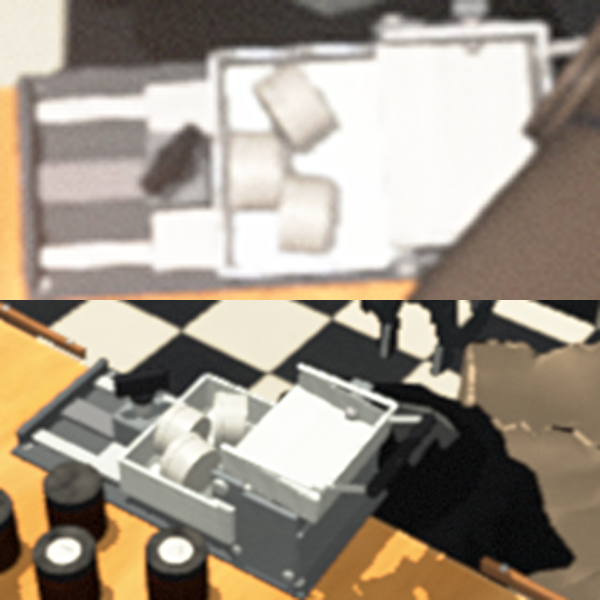

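All three tins lie on their rims in the tray and the skip is empty and down. Now to the knob.

>>> send_rows(
  steps=[
    [-0.001, 0.04, 0, 5, 0],
    [-0.002, 0.08, 0, 10, -0.3],
    [-0.004, 0.12, 0, 15, -0.3],
    [-0.005, 0.16, 0, 20, -0.3],
    [-0.006, 0.2, 0, 25, -0.3],
    [-0.008, 0.24, 0, 30, -0.3],
    [-0.009, 0.28, 0, 36, -0.3],
    [-0.01, 0.31, 0.02, 42, -0.3],
    [-0.011, 0.329, 0.06, 42.7, -0.3],
    [-0.011, 0.329, 0.1, 42.7, -0.3],
    [-0.011, 0.329, 0.13, 42.7, -0.3],
    [-0.011, 0.329, 0.13, 42.7, -0.3],
  ],
)

```text
time: 35.9
eef_pos: [0.4319, 0.1248, 0.1595]
tcp_rot: [0.327, 0.945, -0.003, -0.007]
contact_force: [0.6, 0.3, 0.7]
opening: 0.351
finger_force: 0.0
```

>>> send_rows(
  steps=[
    [0, 0, 0, 0, -0.3],
    [0, 0, 0, 0, -0.3],
    [0, 0, 0, 0, -0.3],
  ],
)

```text
time: 36.2
eef_pos: [0.4387, 0.1249, 0.1692]
tcp_rot: [0.327, 0.945, 0.001, 0.002]
contact_force: [0.4, 0.9, 0.6]
opening: 0.348
finger_force: 0.0
```

Run:
```python
from h import *
go((.439,.123,.104,.90))
```

```text
t 36.2 p [0.4387 0.1249 0.1692] psi 0.905 q6 -0.85 f [0.4 0.9 0.6] open 0.348 ff 0.0
[-1.2 -1.4 65.2] mm turn 0.3
```

>>> send_rows(
  steps=[
    [-0.001, -0.001, 0.03, 0, -0.3],
    [-0.001, -0.001, 0.055, 0, -0.3],
    [-0.001, -0.001, 0.065, 0, -0.3],
    [-0.001, -0.001, 0.065, 0, -0.3],
    [-0.001, -0.001, 0.065, 0, -1],
    [-0.001, -0.001, 0.065, 0, -1],
    [-0.001, -0.001, 0.065, 0, -1],
    [-0.001, -0.001, 0.065, 0, -1],
    [-0.001, -0.001, 0.065, 0, -1],
  ],
  squeeze=60,
)

```text
time: 37.1
eef_pos: [0.4378, 0.1218, 0.1046]
tcp_rot: [0.325, 0.946, -0.003, 0.0]
contact_force: [-6.4, -7.7, 9.5]
opening: 0.175
finger_force: 59.0
```

>>> send_rows(
  steps=[
    [0, -0.002, 0, 0, -1],
    [0, -0.002, 0, -8, -1],
    [0, -0.002, 0, -16, -1],
    [0, -0.002, 0, -24, -1],
    [0, -0.002, 0, -32, -1],
    [0, -0.002, 0, -40, -1],
    [0, -0.002, 0, -48, -1],
    [0, -0.002, 0, -56, -1],
    [0, -0.002, 0, -64, -1],
    [0, -0.002, 0, -72, -1],
    [0, -0.002, 0, -77, -1],
    [0, -0.002, 0, -77, -1],
  ],
)

```text
time: 38.3
eef_pos: [0.4376, 0.1258, 0.1045]
tcp_rot: [-0.332, 0.943, 0.004, 0.003]
contact_force: [-0.4, 15.9, 2.3]
opening: 0.162
finger_force: 61.4
```

Run:
```python
from h import *
y=np.array([-.08,1]);p=ctrl.get_state()['eef_pos']
go(*[(p[0]-.0797*d,p[1]+.9968*d,p[2],2.26) for d in(.01,.1,.12)]);print(ctrl.get_state()['wrist_torque'])
```

```text
t 38.3 p [0.4376 0.1258 0.1045] psi 2.247 q6 -2.20 f [-0.4 15.9  2.3] open 0.162 ff 61.4
[-5.6  8.3  0.1] mm turn -0.7
[-56.2  82.7   1. ] mm turn -0.7
[-67.4  99.3   1.1] mm turn -0.7
[2.25311368 0.17300175 0.15278333]
```

>>> send_rows(
  steps=[
    [-0.0017, 0.0025, 0, 0, -1],
    [-0.0045, 0.0066, 0, 0, -1],
    [-0.0079, 0.0116, 0, 0, -1],
    [-0.0118, 0.0174, 0, 0, -1],
    [-0.0163, 0.024, 0, 0, -1],
    [-0.0214, 0.0314, 0, 0, -1],
    [-0.0264, 0.0389, 0, 0, -1],
    [-0.0315, 0.0463, 0, 0, -1],
    [-0.0366, 0.0538, 0, 0, -1],
    [-0.041, 0.0604, 0, 0, -1],
    [-0.0445, 0.0654, 0, 0, -1],
    [-0.0472, 0.0695, 0, 0, -1],
  ],
)

```text
time: 39.5
eef_pos: [0.4317, 0.2061, 0.1044]
tcp_rot: [-0.333, 0.943, -0.001, 0.003]
contact_force: [0.9, -0.8, 5.5]
opening: 0.163
finger_force: 61.1
```

>>> send_rows(
  steps=[
    [-0.004, 0.0058, 0, 0, -1],
    [-0.0084, 0.0124, 0, 0, -1],
    [-0.0112, 0.0166, 0, 0, -1],
    [-0.014, 0.0207, 0, 0, -1],
    [-0.016, 0.0236, 0, 0, -1],
    [-0.016, 0.0236, 0, 0, -1],
  ],
)

```text
time: 40.1
eef_pos: [0.4296, 0.2351, 0.1044]
tcp_rot: [-0.333, 0.943, -0.0, 0.003]
contact_force: [2.2, 1.9, 4.3]
opening: 0.165
finger_force: 61.2
```

>>> send_rows(
  steps=[
    [-0.0014, 0.0021, 0, 0, -1],
    [-0.0028, 0.0042, 0, 0, -1],
    [-0.0028, 0.0042, 0, 0, -1],
    [-0.0028, 0.0042, 0, 0, -1],
  ],
)

```text
time: 40.5
eef_pos: [0.4295, 0.2361, 0.1043]
tcp_rot: [-0.333, 0.943, -0.004, 0.001]
contact_force: [2.9, -14.9, 8.4]
opening: 0.165
finger_force: 61.7
```

>>> send_rows(
  steps=[
    [0, 0, 0, 8, -1],
    [0, 0, 0, 16, -1],
    [0, 0, 0, 24, -1],
    [0, 0, 0, 32, -1],
    [0, 0, 0, 40, -1],
    [0, 0, 0, 48, -1],
    [0, 0, 0, 56, -1],
    [0, 0, 0, 64, -1],
    [0, 0, 0, 72, -1],
    [0, 0, 0, 78, -1],
    [0, 0, 0, 81, -1],
    [0, 0, 0, 81, -1],
  ],
)

```text
time: 41.7
eef_pos: [0.4297, 0.2313, 0.1047]
tcp_rot: [0.352, 0.936, -0.01, 0.006]
contact_force: [1.6, -30.5, 14.4]
opening: 0.169
finger_force: 94.8
```

Run:
```python
from h import *
go();print(ctrl.get_state()['wrist_torque'])
```

```text
t 41.7 p [0.4297 0.2313 0.1047] psi 0.852 q6 -0.54 f [  1.6 -30.5  14.4] open 0.169 ff 94.8
[-4.5086078  -0.29434237  2.11441712]
```

>>> send_rows(
  steps=[
    [-0.003, -0.003, 0, -2, -1],
    [-0.0043, -0.0042, 0, -4, -1],
    [-0.0043, -0.0042, 0, -4, -1],
    [-0.0043, -0.0042, 0, -4, -0.3],
    [-0.0043, -0.0042, 0, -4, -0.3],
    [-0.0043, -0.0042, 0, -4, -0.3],
    [-0.0043, -0.0042, -0.03, -4, -0.3],
    [-0.0043, -0.0042, -0.08, -4, -0.3],
    [-0.0043, -0.0042, -0.13, -4, -0.3],
    [-0.0043, -0.0042, -0.17, -4, -0.3],
  ],
)

```text
time: 42.7
eef_pos: [0.4265, 0.2334, 0.2742]
tcp_rot: [0.327, 0.945, 0.0, -0.0]
contact_force: [-0.2, 0.6, -0.4]
opening: 0.351
finger_force: 0.0
```

>>> send_rows(
  steps=[
    [0.04, 0.04, 0, 0, -0.3],
    [0.07, 0.07, 0, 0, -0.3],
    [0.1, 0.1, 0, 0, -0.3],
    [0.13, 0.13, 0, 0, -0.3],
    [0.16, 0.16, 0, 0, -0.3],
    [0.19, 0.19, 0, 0, -0.3],
    [0.19, 0.19, 0, 0, -0.3],
    [0.19, 0.19, 0, 0, -0.3],
    [0.19, 0.19, 0, 0, -0.3],
  ],
)

```text
time: 43.6
eef_pos: [0.3947, 0.4991, 0.2713]
tcp_rot: [0.327, 0.945, -0.001, -0.0]
contact_force: [0.6, -0.3, 0.2]
opening: 0.351
finger_force: 0.0
```

Run:
```python
from h import *
go()
t=snap('top')
# tray rim left edge / knob dark blob / handle column, numeric check
g=t.astype(float).sum(2)
m=((g<230)).astype(np.uint8);m[:180]=0;m[215:]=0;m[:,:240]=0;m[:,275:]=0
k,l,st,ce=cv2.connectedComponentsWithStats(m)
for i in range(1,k):
    if st[i,4]>15:
        ys,xs=np.nonzero(l==i);P=np.array([at('top',a,b,.124)[:2] for a,b in zip(xs,ys)])
        w,V=np.linalg.eigh(np.cov(P.T));print(st[i],P.mean(0).round(4),'bar angle',np.arctan(V[1,1]/V[0,1]).round(2))
for v in(190,199):
    r=g[v,370:400];w=np.clip(250-r,0,None);print(v,(370+(w*np.arange(30)).sum()/w.sum()).round(2))
# tin colours inside tray: greyish blobs
c=np.array([.4295+.0084,.2345-.1047]);
for h in('top',):
    print('tray centre px',proj(h,[*c,.06]))
sub=cv2.cvtColor(t,cv2.COLOR_BGR2GRAY)[165:215:3,262:312:3];print(sub)
```

```text
t 43.6 p [0.3947 0.4991 0.2713] psi 0.905 q6 -0.16 f [ 0.6 -0.3  0.2] open 0.351 ff 0.0
[242 189  11  12  32] [0.4227 0.2257] bar angle -0.64
190 384.03
199 384.62
tray centre px [279.55654557 193.07550457]
[[ 66  73  75  66  60  57  56  59  56  65  69  78  80  64  58  60  62]
 [182 180 161 161 190 241 245 240 212 182 168 189 214 152  84  86 100]
 [157 162 176 155 169 185 214 221 233 241 249 254 254 190 103 137 135]
 [254 255 249 212 224 218 235 255 254 254 254 254 254 219  99 149 155]
 [254 251 220 226 238 241 200 243 254 254 254 254 254 231 188 246 247]
 [254 254 228 233 248 243 238 191 255 254 254 254 254 232 142 201 191]
 [255 254 254 239 241 236 227 201 219 254 254 254 254 236  98 136 137]
 [253 254 254 245 229 217 199 173 186 255 254 254 254 242  93 137 140]
 [224 254 254 254 227 189 159 196 255 254 254 254 254 243  98 146 156]
 [250 254 254 254 255 229 230 255 254 254 254 254 254 254 117 193 196]
 [231 254 254 254 254 254 254 254 254 254 254 254 254 255 119 197 199]
 [189 238 248 252 241 254 255 255 254 254 254 254 254 255 116 188 188]
 [211 203 209 174 201 200 195 171 227 254 254 254 254 255 104 124 138]
 [228 226 229 196 236 234 232 195 190 255 254 254 254 255 108 130 143]
 [242 251 248 205 246 250 247 183 197 255 254 254 254 255 118 128 139]
 [228 246 248 216 242 251 251 166 206 254 254 254 254 254 158 229 247]
 [220 235 232 220 226 234 238 174 228 254 254 254 254 253 170 236 250]]
```

```bash
python3 -c "
from h import *
print(ctrl.sign_off())"
```

```text
the job is handed in; nothing more can be done
None
```

The job is handed in at about 44 s: all three tins went from the skip into the tray, the tray is back out at its outer stop and clamped tight, and the skip is down at rest. The sticker roll was never touched. I last saw all three tins in the tray just before drawing it out; after that I checked only numerically, without viewing another picture.

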